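Sweep the cut carrot into the prep board's drawer

TASK

The carrot is cut: first push the drawer of the prep board fully home under the board, with all the pieces still on top, then sweep all five carrot rounds with the fingertips along the board and down through the slot, so that they lie in the shut drawer. Sweep them, do not pick them up, and leave the garlic bulb standing where it is on the board; do not disturb the mill, the mug or the peeler.

Things in the scene. Friction and masses are not known exactly. Their poses are not given: they have to be found in the camera images.
- prep_board: Prep board: pale wooden top on a dark wooden box with a catch drawer, fixed, 200 (own x, away from the robot) x 340 (own y) mm, its flat surface 65 mm above the worktop, underside 51 mm. Origin: centre of its foot, on the worktop. Dark rims 9 mm thick stand 9 mm above the surface along all edges. A slot goes through it near its -y end (robot's right): own x -88 to 88, own y -145 to -80 mm.
- slot (a point): centre of the slot, at the height of the board's surface; the slot is 65 mm wide along the board's y and 176 mm along its x
- drawer (a joint): how far the drawer is pulled out at the board's right (-y) end, in m: 0 fully home against its stop, 0.105 the most. It slides along the board's y, no spring; 1 to 2 N move it and it stays where left. Only when home does its tray lie under the whole slot.
- drawer_pull (a point): middle of the outer face of the drawer's ledge pull, a dark wooden bar 110 mm long (along the board's x) and 14 mm high, its centre 40 mm above the worktop, standing 15 mm out from the drawer's front; it moves with the drawer. Push it along the board's +y to shut the drawer
- drawer_floor (a point): centre of the drawer's inner floor, 8 mm above the worktop; the metal tray is 166 mm (board's x) by 118 mm (board's y) inside with 34 mm high walls; it moves with the drawer
- garlic: whole garlic bulb, off-white, 41 mm across, 53 mm high, standing loose on the board near its far edge (it stays there); origin at the centre of its underside
- mill: dark wooden pepper mill, 53 mm across, 131 mm high, standing loose on the worktop beyond the drawer; origin at the centre of its underside
- mug: white mug with red bands, 73 x 100 x 66 mm high, loose on the worktop to the right; origin under the middle of mug and handle together
- peeler: vegetable peeler with a red handle, 36 x 162 x 14 mm, lying loose on the worktop to the right; origin at the centre of its underside
- carrot_1: orange round of carrot, 30 mm across and 17 mm thick, lying flat and loose on the board, 10 to 17 g; origin at its centre, z along its axis
- carrot_2: orange round of carrot, 28 mm across and 15 mm thick, lying flat and loose on the board, 10 to 17 g; origin at its centre, z along its axis
- carrot_3: orange round of carrot, 26 mm across and 17 mm thick, lying flat and loose on the board, 10 to 17 g; origin at its centre, z along its axis
- carrot_4: orange round of carrot, 29 mm across and 13 mm thick, lying flat and loose on the board, 10 to 17 g; origin at its centre, z along its axis
- carrot_5: orange round of carrot, 24 mm across and 15 mm thick, lying flat and loose on the board, 10 to 17 g; origin at its centre, z along its axis

How it is judged:
By the outcome, as a careful person would: the job done as asked, in the order asked, and still so for the second after the job is handed in, with the robot touching nothing.
It also fails if it takes over 67 s, if anything falls off the work surface, if the arm or the gripper's body presses on something with over 40 N, if the wrist force passes 120 N, or if a joint passes its speed limit or range.

ROBOT

A 7-joint arm with a two-finger parallel gripper is mounted at the origin on a cart in front of the work surface, level with it; the furniture and walls round the work are solid. World frame = base frame: x ahead of the robot, y to its left, z up, the work surface at z = 0. Lengths are in m, angles in degrees, forces in N, time in s.
With the tool pointing down it reaches from about 0.425 to 0.875 m from the base axis. Payload 4.7 kg.
Tool frame: the origin (TCP) lies between the finger pads; the fingertips stand 8 mm ahead of it and the grasp point (between the pads) lies 11 mm behind it (env.tip_extent is the distance from the TCP to the fingertips, in m); z points along the fingers, y is the line along which they close (so a half turn about z gives the same grasp; the last joint's range is limited). The gripper opens to 87 mm and grips with 3 to 60 N. Pads are 19 mm wide; open, the fingers measure 117 mm over their backs; the gripper's body (75 mm by 190 mm) begins 51 mm behind the grasp point.
Start: joints at [65.896, 18.392, -4.016, 83.108, 1.295, 78.541, -3.26], TCP at [0.274, -0.59, 0.231] pointing down, gripper open.
Joint ranges: [-163.93, 163.93], [-17.29, 119.83], [-79.2, 71.16], [3.27, 140.29], [-89.18, 269.18], [5.43, 117.66], [-154.24, 154.24]. Speed limits (degrees/s): [147.25, 147.25, 180, 180, 180, 180, 180].

INTERFACE

Orientations are given as [roll, pitch, yaw] about the fixed x, y, z axes, in that order (R = Rz(yaw) Ry(pitch) Rx(roll)).
In Python, from cell import sensors, vision, workorder, env gives the robot as it stands.
- The arm moves only by the tool drive_tool, never from a script. Its argument "moves" is a list of rows, each an object of numbers: "x", "y", "z": the shift along the tool's x, y, z in mm; "rx", "ry", "rz": the turn, a rotation vector about the tool's x, y, z in rad; "fingers": the closure, from -1 (fully open) to 1 (shut). In form: [{"x": .., "y": .., "z": .., "rx": .., "ry": .., "rz": .., "fingers": ..}, ...]. A call has 1 to 20 rows; each row is the pose to reach, as a shift and turn from the pose commanded when the call began, along the tool's axes at that moment; what a row does not reach only later rows make up. A row lasts 1/8 s, in which the tool goes at most 62.5 mm and 10.7 degrees, less where a joint would pass 70% of its speed; a pose out of reach is approached as far as the arm can. A call with a gripper value outside its range is refused whole. The fingers move at their own pace and stop on an object; "force" is the grip in N (left out, the last holds). Time passes only in rows, so rows that repeat a pose let the fingers close. It gives the time, the measured TCP pose, the force, the opening and the grip force at its end, in the units of the state.
- sensors.get_obs(): the state, without advancing time (a new reading comes with each control period).
- vision.read_camera(name): name is "scene" or "side" or "wrist"; returns a dict with "image" (400x640x3 uint8, red, green, blue), "fx", "fy", "cx", "cy" (pixels), "R" (3x3) and "t" (3): a world point X has camera coordinates R X + t. Camera axes: x right, y down, z forward; pixel columns grow to the right and rows downward; lengths in m; the calibration is good to about 2 mm. A picture is of the moment at which its call begins. There is no depth.
- workorder.sign_off(): hands the job in; it is judged then, once.
The state is a dict: "time_s": time; "qpos": joint angles; "joint_velocities": joint speeds; "effort": joint torques, N m; "tool_pos": TCP position; "tool_rot": TCP orientation; "force": force on the tool from outside, world axes, zero at the start; "wrist_torque": the same for the moment, N m; "grip_width": finger opening in m; "grasp_force": force on a finger pad.
Only numpy, scipy, OpenCV 4.12 (cv2) and the standard library are available. Lean on these libraries where they do the work, as an engineer would, in place of code of your own. Each camera call takes 0.05 s, during which the arm holds its last target. There are 200 camera calls.

## Working session

There is one attempt and no reset: what is moved stays moved. The work goes in short steps, Python scripts to look and compute and a tool call to move; the robot and the scene stay as the last step left them, time stands still between calls to the robot, and variables do not carry over. Pictures are saved under pics/ and viewed, at most 10 in all, crops included, and the job is handed in when it is done.

Besides the shell and the picture viewer there is one more tool, called after "Request:" in YAML: its name, and indented under it one key for each argument. drive_tool: Moves the arm, as the interface text tells. Its arguments: {"type":"object","properties":{"moves":{"type":"array"},"force":{"type":"number"}},"required":["moves"]}

```bash
mkdir -p pics; ls; python3 - <<'E'
from cell import sensors, vision, workorder, env
import cv2
o=sensors.get_obs(); print(o)
for n in ("scene","side"):
    c=vision.read_camera(n); cv2.imwrite(f"pics/{n}0.png",c["image"][...,::-1]); print(n,{k:c[k] for k in c if k!="image"})
E
```

```text
pics
{'time_s': 0.0, 'qpos': array([65.89761552, 18.44174519, -4.0140305 , 83.1755214 ,  1.29572695,
       78.54133462, -3.26055086]), 'joint_velocities': array([ 0.00633865, -0.0364327 , -0.06804825,  0.05724834,  0.04272044,
       -0.04673139, -0.02974954]), 'effort': array([ 1.89363236e-04, -4.91285062e+01, -4.03685672e-01, -3.12524343e+01,
       -6.38834853e-02,  4.35897731e-02,  1.43640841e-04]), 'tool_pos': array([ 0.27348314, -0.58906264,  0.22942544]), 'tool_rot': array([-1.79886678e+02,  6.97576351e-03,  2.49103248e+01]), 'force': array([-0.16664417,  0.34725046,  0.91202651]), 'wrist_torque': array([ 0.05301243, -0.02953641, -0.04013958]), 'grasp_force': 0.0, 'grip_width': 0.08713845133270572}
scene {'fx': 502.06389649705574, 'fy': 502.06389649705574, 'cx': 327.80200052160575, 'cy': 199.6428393244892, 'R': array([[-0.79152056, -0.61111219, -0.00609103],
       [-0.39653936,  0.52113577, -0.75576058],
       [ 0.46502876, -0.5957847 , -0.65481971]]), 't': array([0.35827072, 0.38049354, 1.12110093])}
side {'fx': 381.9006796911305, 'fy': 381.9006796911305, 'cx': 317.29843196121334, 'cy': 195.57694205528873, 'R': array([[ 0.99998299,  0.00293268,  0.00504114],
       [ 0.00570578, -0.67089473, -0.74153065],
       [ 0.0012074 ,  0.7415468 , -0.67090005]]), 't': array([-0.56058569, -0.06368108,  1.31285304])}
```

View pics/scene0.png

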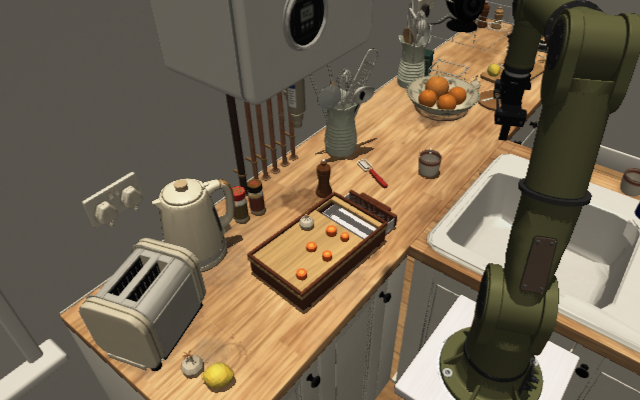

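View pics/side0.png

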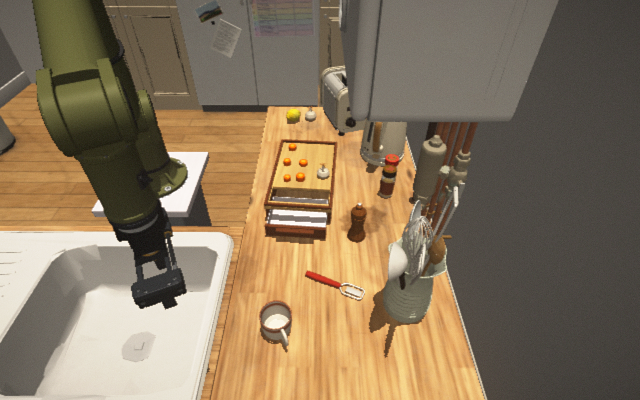

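The scene view shows the board at about (325, 245) with five rounds, the garlic at (307, 222), the mill at (323, 180), and the drawer out at the slot end. The side view shows the same, with the mill at (357, 222) beside the drawer. I'll enlarge both.

```bash
python3 - <<'E'
import cv2
a=cv2.imread("pics/scene0.png")[165:310,240:405]; cv2.imwrite("pics/sc.png",cv2.resize(a,None,fx=4,fy=4,interpolation=cv2.INTER_CUBIC))
a=cv2.imread("pics/side0.png")[130:250,255:375]; cv2.imwrite("pics/sd.png",cv2.resize(a,None,fx=5,fy=5,interpolation=cv2.INTER_CUBIC))
E
```

```text
(no output)
```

View pics/sc.png

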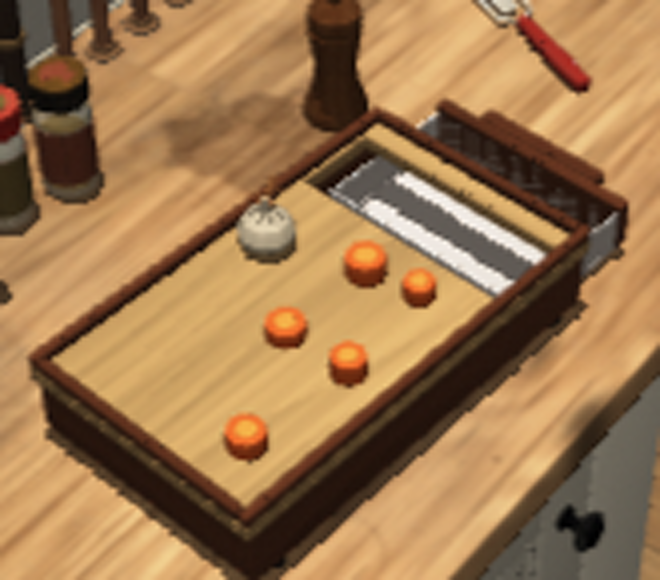

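View pics/sd.png

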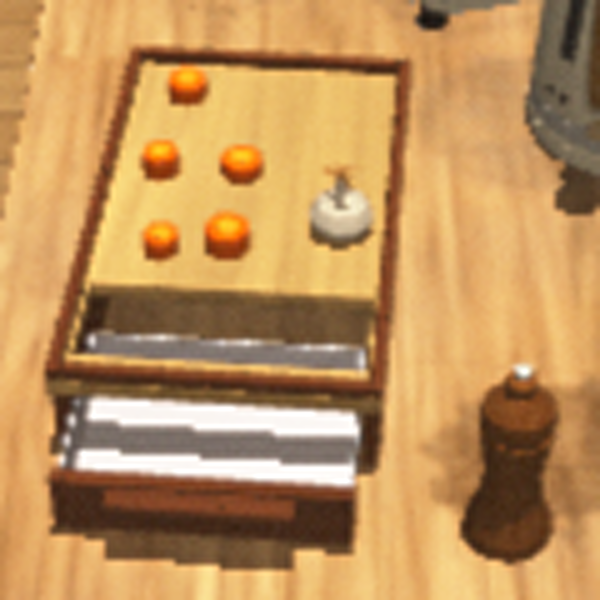

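The crops show the board's rim corners, the five rounds, the garlic near the far rim, and the drawer about 6–10 cm out with its pull at the right. I'll fit the board pose from the rim corners and project the pieces.

```bash
cat > h.py <<'E'
import numpy as np, json
from cell import sensors, vision, env
def plane(c,uv,z):
    uv=np.atleast_2d(uv); d=np.c_[(uv[:,0]-c['cx'])/c['fx'],(uv[:,1]-c['cy'])/c['fy'],np.ones(len(uv))]@c['R']
    o=-c['R'].T@c['t']; return o+d*((z-o[2])/d[:,2])[:,None]
def proj(c,X):
    p=np.atleast_2d(X)@c['R'].T+c['t']; return np.c_[c['fx']*p[:,0]/p[:,2]+c['cx'],c['fy']*p[:,1]/p[:,2]+c['cy']]
E
python3 - <<'E'
from h import *
from scipy.optimize import least_squares
np.set_printoptions(precision=4,suppress=True)
S=vision.read_camera("scene");D=vision.read_camera("side")
fs=lambda a:np.array(a)/4+[240,165]; fd=lambda a:np.array(a)/5+[255,130]
# order: (-x,+y),(+x,+y),(+x,-y),(-x,-y)
loc=np.array([[-.1,.17],[.1,.17],[.1,-.17],[-.1,-.17]])
cs=fs([[245,515],[32,357],[377,110],[587,232]]); cd=fd([[133,50],[410,62],[382,385],[50,378]])
def W(p,l,z):
    c,s=np.cos(p[2]),np.sin(p[2]); return np.c_[l@np.array([[c,s],[-s,c]])+p[:2],np.full(len(l),z)]
f=lambda p:np.r_[(proj(S,W(p,loc,.074))-cs).ravel(),(proj(D,W(p,loc,.074))-cd).ravel()]
r=least_squares(f,[.5,0,0]); p=r.x; print("board",p[:2],np.degrees(p[2]));print(r.fun)
def L(X):
    c,s=np.cos(p[2]),np.sin(p[2]); return (X[:,:2]-p[:2])@np.array([[c,-s],[s,c]])
A=plane(S,fs([[366,263],[419,287],[286,327],[348,362],[246,436]]),.073)
B=plane(D,fd([[227,235],[160,239],[241,163],[160,159],[187,86]]),.073)
print("carrots",np.c_[A[:,:2],B[:,:2]]); M=(A+B)/2; print("local",L(A),L(B))
g=plane(S,fs([[267,235]]),.085);h=plane(D,fd([[341,217]]),.085); print("garlic",L(g),L(h))
g=plane(S,fs([[336,112]]),.008);h=plane(D,fd([[507,535]]),.012); print("mill",g,h,L(g),L(h))
# drawer pull outer face top edge z=.047 
g=plane(D,fd([[105,492],[295,498]]),.047); print("pull side",L(g)); g=plane(S,fs([[486,113],[602,176]]),.047); print("pull scene",L(g))
E
```

```text
board [ 0.515  -0.0445] -4.353819155645389
[ 0.4067  0.131  -1.9073 -1.5166 -0.7235 -2.8506  1.1424 -2.5001 -1.2184
 -1.9216 -0.5615 -1.5895  0.1054  0.2306 -2.1932 -2.379 ]
carrots [[ 0.5021 -0.0811  0.5073 -0.0841]
 [ 0.4602 -0.0844  0.4654 -0.0885]
 [ 0.5075 -0.0021  0.5138 -0.0094]
 [ 0.4564 -0.0022  0.4603 -0.0055]
 [ 0.4686  0.0849  0.4738  0.0781]]
local [[-0.0101 -0.0375]
 [-0.0516 -0.0439]
 [-0.0107  0.0417]
 [-0.0616  0.0377]
 [-0.056   0.1255]] [[-0.0047 -0.0401]
 [-0.0461 -0.0476]
 [-0.0038  0.0349]
 [-0.0575  0.0347]
 [-0.0504  0.1191]]
garlic [[ 0.0498 -0.004 ]] [[ 0.0665 -0.0309]]
mill [[ 0.6635 -0.2537  0.008 ]] [[ 0.6738 -0.28    0.012 ]] [[ 0.164  -0.1973]] [[ 0.1762 -0.2227]]
pull side [[-0.0518 -0.2408]
 [ 0.0551 -0.2364]]
pull scene [[ 0.0472 -0.2376]
 [-0.0605 -0.2384]]
```

```bash
python3 - <<'E'
from h import *
import cv2
np.set_printoptions(precision=4,suppress=True)
S=vision.read_camera("scene");D=vision.read_camera("side")
fs=lambda a:(np.array(a)+.5)/4-.5+[240,165]; fd=lambda a:(np.array(a)+.5)/5-.5+[255,130]
P=lambda c:np.array([[c['fx'],0,c['cx']],[0,c['fy'],c['cy']],[0,0,1]])@np.c_[c['R'],c['t']]
a=fs([[245,515],[32,357],[377,110],[587,232],[366,263],[419,287],[286,327],[348,362],[246,436],[267,235],[336,112],[486,113],[602,176],[337,5]])
b=fd([[133,50],[410,62],[382,385],[50,378],[227,235],[160,239],[241,163],[160,159],[187,86],[341,217],[507,535],[295,498],[105,492],[520,400]])
X=cv2.triangulatePoints(P(S),P(D),a.T,b.T); X=(X[:3]/X[3]).T
print(np.c_[X,np.abs(proj(S,X)-a).max(1)])
E
```

```text
[[ 0.4321  0.1301  0.0699  0.2633]
 [ 0.6265  0.115   0.0693  0.3813]
 [ 0.5984 -0.2168  0.0703  0.4243]
 [ 0.4061 -0.2053  0.0648  0.105 ]
 [ 0.5049 -0.0821  0.0723  0.2211]
 [ 0.463  -0.0858  0.0719  0.1874]
 [ 0.5114 -0.0045  0.0704  0.1965]
 [ 0.4584 -0.003   0.0725  0.0701]
 [ 0.4717  0.0832  0.0709  0.0897]
 [ 0.5764 -0.0632  0.0718  0.3246]
 [ 0.6744 -0.265  -0.0034  0.0842]
 [ 0.5477 -0.2852  0.0475  0.5931]
 [ 0.4408 -0.2794  0.0457  0.5915]
 [ 0.6722 -0.2642  0.105   0.3602]]
```

Request:
drive_tool:
  moves:
    - {"z": -45}
    - {"z": -90}
    - {"z": -90}

```text
invalid input at $.moves[0]: expected keys x, y, z, rx, ry, rz, fingers
```

Request:
drive_tool:
  moves:
    - {"x": 151, "y": -65, "z": 0, "rx": 0, "ry": 0, "rz": -0.53, "fingers": 0.68}
    - {"x": 302, "y": -131, "z": 0, "rx": 0, "ry": 0, "rz": -1.06, "fingers": 0.68}
    - {"x": 302, "y": -131, "z": 0, "rx": 0, "ry": 0, "rz": -1.06, "fingers": 0.68}
    - {"x": 302, "y": -131, "z": 0, "rx": 0, "ry": 0, "rz": -1.06, "fingers": 0.68}
    - {"x": 302, "y": -131, "z": 0, "rx": 0, "ry": 0, "rz": -1.06, "fingers": 0.68}
    - {"x": 302, "y": -131, "z": 0, "rx": 0, "ry": 0, "rz": -1.06, "fingers": 0.68}
    - {"x": 302, "y": -131, "z": 0, "rx": 0, "ry": 0, "rz": -1.06, "fingers": 0.68}
    - {"x": 302, "y": -131, "z": 0, "rx": 0, "ry": 0, "rz": -1.06, "fingers": 0.68}
    - {"x": 302, "y": -131, "z": 0, "rx": 0, "ry": 0, "rz": -1.06, "fingers": 0.68}

```text
time_s: 1.42
tool_pos: [0.4912, -0.3453, 0.2305]
tool_rot: [-180.0, 0.0, 85.4]
force: [0.4, -1.1, 0.1]
grip_width: 0.0148
grasp_force: 0.0
```

```bash
python3 - <<'E'
from h import *
import cv2
np.set_printoptions(precision=4,suppress=True)
c=vision.read_camera("wrist");cv2.imwrite("pics/w1.png",c["image"][...,::-1]);np.savez("w1.npz",**{k:c[k] for k in c if k!="image"})
print(c['R'],c['t'],c['fx'],sensors.get_obs())
E
```

```text
[[ 0.9968 -0.08   -0.0002]
 [-0.076  -0.9483  0.3081]
 [-0.0248 -0.3071 -0.9514]] [-0.5168 -0.3277  0.2978] 304.5259435050121 {'time_s': 1.475, 'qpos': array([ 50.6528,  13.613 , -21.4   ,  89.959 ,   5.0824,  77.3934,
        24.125 ]), 'joint_velocities': array([-0.2216, -0.0286, -0.4684,  0.0439, -0.1944,  0.0189,  0.2174]), 'effort': array([ -0.1171, -42.5103,  -2.579 , -30.9869,  -0.041 ,   0.067 ,
        -0.0078]), 'tool_pos': array([ 0.4914, -0.3451,  0.2305]), 'tool_rot': array([-179.9766,    0.0255,   85.4363]), 'force': array([-1.2213,  0.2105, -0.7403]), 'wrist_torque': array([-0.0014, -0.031 ,  0.0159]), 'grasp_force': 0.0, 'grip_width': 0.014655144110808467}
```

View pics/w1.png

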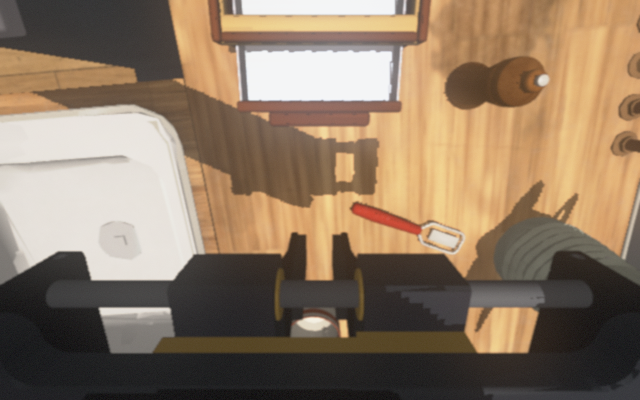

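The wrist view shows the drawer pull at columns 270–369, rows 112–125. The fingers are lined up with it. The peeler is at (350–460, 205–250), the mill is on the right at (520, 82), and the mug is well behind the hand.

```bash
python3 - <<'E'
from h import *
np.set_printoptions(precision=4,suppress=True)
c=np.load("w1.npz")
bp=np.array([.5158,-.0443]);a=np.radians(-4.4);ex=np.array([np.cos(a),np.sin(a)]);ey=np.array([-ex[1],ex[0]])
L=lambda X:np.c_[(X[:,:2]-bp)@ex,(X[:,:2]-bp)@ey]
for n,uv,z in [("pull top outer",[[270,124],[369,124]],.040),("front top",[[238,110],[401,110]],.05),("rim corner",[[212,41],[428,41]],.074),("peeler",[[353,207],[461,240]],.01),("mill base",[[520,85]],.05),("mug",[[315,322]],.066)]:
    X=plane(c,uv,z); print(n,X,L(X))
print(L(np.array([[.4914,-.3451]])))
E
```

```text
pull top outer [[ 0.4416 -0.2837  0.04  ]
 [ 0.5505 -0.2924  0.04  ]] [[-0.0556 -0.2444]
 [ 0.0536 -0.2447]]
front top [[ 0.4114 -0.266   0.05  ]
 [ 0.5831 -0.2797  0.05  ]] [[-0.0871 -0.229 ]
 [ 0.0851 -0.2296]]
rim corner [[ 0.4037 -0.2032  0.074 ]
 [ 0.6015 -0.2191  0.074 ]] [[-0.0996 -0.1671]
 [ 0.0988 -0.1677]]
peeler [[ 0.5312 -0.3994  0.01  ]
 [ 0.6748 -0.4586  0.01  ]] [[ 0.0425 -0.3529]
 [ 0.1903 -0.4008]]
mill base [[ 0.7053 -0.2646  0.05  ]] [[ 0.2059 -0.2052]]
mug [[ 0.4711 -0.5297  0.066 ]] [[-0.0074 -0.4874]]
[[-0.0013 -0.3018]]
```

Request:
drive_tool:
  moves:
    - {"x": 0, "y": 0, "z": 60, "rx": 0, "ry": 0, "rz": 0, "fingers": 0.68}
    - {"x": 0, "y": 0, "z": 120, "rx": 0, "ry": 0, "rz": 0, "fingers": 0.68}
    - {"x": 0, "y": 0, "z": 170, "rx": 0, "ry": 0, "rz": 0, "fingers": 0.68}
    - {"x": 0, "y": 0, "z": 192, "rx": 0, "ry": 0, "rz": 0, "fingers": 0.68}
    - {"x": 20, "y": 0, "z": 192, "rx": 0, "ry": 0, "rz": 0, "fingers": 0.68}
    - {"x": 35, "y": 0, "z": 192, "rx": 0, "ry": 0, "rz": 0, "fingers": 0.68}
    - {"x": 45, "y": 0, "z": 192, "rx": 0, "ry": 0, "rz": 0, "fingers": 0.68}
    - {"x": 55, "y": 0, "z": 192, "rx": 0, "ry": 0, "rz": 0, "fingers": 0.68}
    - {"x": 65, "y": 0, "z": 192, "rx": 0, "ry": 0, "rz": 0, "fingers": 0.68}
    - {"x": 75, "y": 0, "z": 192, "rx": 0, "ry": 0, "rz": 0, "fingers": 0.68}
    - {"x": 85, "y": 0, "z": 192, "rx": 0, "ry": 0, "rz": 0, "fingers": 0.68}
    - {"x": 92, "y": 0, "z": 192, "rx": 0, "ry": 0, "rz": 0, "fingers": 0.68}

```text
time_s: 2.98
tool_pos: [0.4995, -0.2509, 0.0385]
tool_rot: [-180.0, -0.0, 85.7]
force: [0.8, -1.9, 0.2]
grip_width: 0.0136
grasp_force: 0.8
```

Request:
drive_tool:
  moves:
    - {"x": 4, "y": 0, "z": 0, "rx": 0, "ry": 0, "rz": 0, "fingers": 0.68}
    - {"x": 7, "y": 0, "z": 0, "rx": 0, "ry": 0, "rz": 0, "fingers": 0.68}
    - {"x": 9, "y": 0, "z": 0, "rx": 0, "ry": 0, "rz": 0, "fingers": 0.68}
    - {"x": 11, "y": 0, "z": 0, "rx": 0, "ry": 0, "rz": 0, "fingers": 0.68}

```text
time_s: 3.48
tool_pos: [0.5002, -0.241, 0.0385]
tool_rot: [-180.0, 0.0, 85.6]
force: [1.2, -4.9, 0.2]
grip_width: 0.0139
grasp_force: 3.0
```

Request:
drive_tool:
  moves:
    - {"x": 2, "y": 0, "z": 0, "rx": 0, "ry": 0, "rz": 0, "fingers": 0.68}
    - {"x": 4, "y": 0, "z": 0, "rx": 0, "ry": 0, "rz": 0, "fingers": 0.68}
    - {"x": 6, "y": 0, "z": 0, "rx": 0, "ry": 0, "rz": 0, "fingers": 0.68}
    - {"x": 6, "y": 0, "z": 0, "rx": 0, "ry": 0, "rz": 0, "fingers": 0.68}

```text
time_s: 3.98
tool_pos: [0.5002, -0.2409, 0.0386]
tool_rot: [179.9, 0.4, 85.5]
force: [1.9, -12.0, -5.2]
grip_width: 0.0138
grasp_force: 6.2
```

Request:
drive_tool:
  moves:
    - {"x": -10, "y": 0, "z": 0, "rx": 0, "ry": 0, "rz": 0, "fingers": 0.68}
    - {"x": -35, "y": 0, "z": 0, "rx": 0, "ry": 0, "rz": 0, "fingers": 0.68}
    - {"x": -50, "y": 0, "z": -20, "rx": 0, "ry": 0, "rz": 0, "fingers": 0.68}
    - {"x": -50, "y": 0, "z": -80, "rx": 0, "ry": 0, "rz": 0, "fingers": 0.68}
    - {"x": -50, "y": 0, "z": -140, "rx": 0, "ry": 0, "rz": 0, "fingers": 0.68}
    - {"x": -50, "y": 0, "z": -192, "rx": 0, "ry": 0, "rz": 0, "fingers": 0.68}
    - {"x": -25, "y": 0, "z": -192, "rx": 0, "ry": 0, "rz": 0, "fingers": 0.68}
    - {"x": 0, "y": 0, "z": -192, "rx": 0, "ry": 0, "rz": 0, "fingers": 0.68}
    - {"x": 0, "y": 0, "z": -192, "rx": 0, "ry": 0, "rz": 0, "fingers": 0.68}

```text
time_s: 5.1
tool_pos: [0.5008, -0.2309, 0.2295]
tool_rot: [-179.9, -0.1, 86.0]
force: [0.0, -0.1, -0.3]
grip_width: 0.0138
grasp_force: 0.0
```

```bash
python3 - <<'E'
from h import *
import cv2
np.set_printoptions(precision=4,suppress=True)
c=vision.read_camera("wrist");cv2.imwrite("pics/w2.png",c["image"][...,::-1]);np.savez("w2.npz",**{k:c[k] for k in c if k!="image"})
o=sensors.get_obs();print(o['tool_pos'],o['tool_rot'],o['force'])
E
```

```text
[ 0.5004 -0.2331  0.2294] [-179.8848   -0.0538   85.8167] [0.5256 0.3823 0.2037]
```

View pics/w2.png

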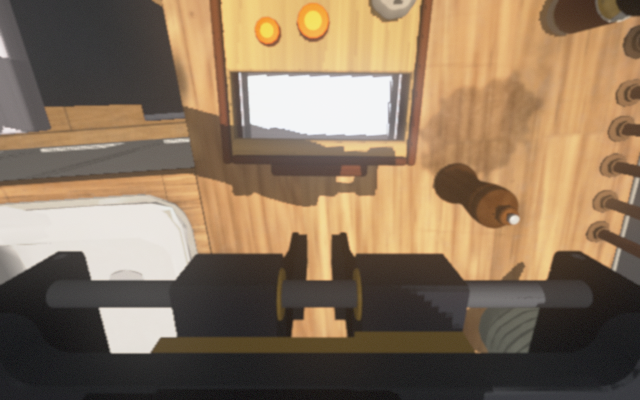

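The drawer is now shut, with only the pull showing at (320, 170). The slot lies at (237–408, 72–140), the first rounds at (267, 30) and (313, 20), and the garlic at (393, 5).

```bash
python3 - <<'E'
from h import *
np.set_printoptions(precision=4,suppress=True)
c=np.load("w2.npz")
bp=np.array([.5158,-.0443]);a=np.radians(-4.4);ex=np.array([np.cos(a),np.sin(a)]);ey=np.array([-ex[1],ex[0]])
L=lambda X:np.c_[(X[:,:2]-bp)@ex,(X[:,:2]-bp)@ey]
for n,uv,z in [("slot",[[232,72],[411,72],[408,140],[233,140]],.065),("rim",[[222,163],[415,163]],.074),("carrots top",[[267,29],[313,19]],.081)]:
    print(n,L(plane(c,uv,z)))
C=np.array([[.5049,-.0821],[.463,-.0858],[.5114,-.0045],[.4584,-.003],[.4717,.0832],[.5764,-.0632]])
print(L(C)); print("tcp",L(np.array([[.5004,-.2331]])))
E
```

```text
slot [[-0.0863 -0.0785]
 [ 0.0874 -0.0774]
 [ 0.0908 -0.1428]
 [-0.0906 -0.144 ]]
rim [[-0.1013 -0.1664]
 [ 0.0976 -0.165 ]]
carrots top [[-0.0482 -0.044 ]
 [-0.0074 -0.036 ]]
[[-0.008  -0.0385]
 [-0.0495 -0.0454]
 [-0.0074  0.0393]
 [-0.0604  0.0368]
 [-0.0538  0.1237]
 [ 0.0619 -0.0142]]
tcp [[-0.0009 -0.1894]]
```

Request:
drive_tool:
  moves:
    - {"x": 60, "y": -17, "z": 0, "rx": 0, "ry": 0, "rz": 0, "fingers": 0.68}
    - {"x": 120, "y": -34, "z": 0, "rx": 0, "ry": 0, "rz": 0, "fingers": 0.68}
    - {"x": 179, "y": -49, "z": 0, "rx": 0, "ry": 0, "rz": 0, "fingers": 0.68}
    - {"x": 179, "y": -49, "z": 40, "rx": 0, "ry": 0, "rz": 0, "fingers": 0.68}
    - {"x": 179, "y": -49, "z": 90, "rx": 0, "ry": 0, "rz": 0, "fingers": 0.68}
    - {"x": 179, "y": -49, "z": 130, "rx": 0, "ry": 0, "rz": 0, "fingers": 0.68}
    - {"x": 179, "y": -49, "z": 153, "rx": 0, "ry": 0, "rz": 0, "fingers": 0.68}
    - {"x": 179, "y": -49, "z": 153, "rx": 0, "ry": 0, "rz": 0, "fingers": 0.68}
    - {"x": 170, "y": -49, "z": 153, "rx": 0, "ry": 0, "rz": 0, "fingers": 0.68}
    - {"x": 160, "y": -49, "z": 153, "rx": 0, "ry": 0, "rz": 0, "fingers": 0.68}
    - {"x": 150, "y": -49, "z": 153, "rx": 0, "ry": 0, "rz": 0, "fingers": 0.68}
    - {"x": 140, "y": -49, "z": 153, "rx": 0, "ry": 0, "rz": 0, "fingers": 0.68}
    - {"x": 130, "y": -49, "z": 153, "rx": 0, "ry": 0, "rz": 0, "fingers": 0.68}
    - {"x": 120, "y": -49, "z": 153, "rx": 0, "ry": 0, "rz": 0, "fingers": 0.68}
    - {"x": 110, "y": -49, "z": 153, "rx": 0, "ry": 0, "rz": 0, "fingers": 0.68}
    - {"x": 100, "y": -49, "z": 153, "rx": 0, "ry": 0, "rz": 0, "fingers": 0.68}
    - {"x": 92, "y": -49, "z": 153, "rx": 0, "ry": 0, "rz": 0, "fingers": 0.68}
    - {"x": 92, "y": -49, "z": 153, "rx": 0, "ry": 0, "rz": 0, "fingers": 0.68}
    - {"x": 92, "y": -49, "z": 120, "rx": 0, "ry": 0, "rz": 0, "fingers": 0.68}

```text
time_s: 7.52
tool_pos: [0.4568, -0.1384, 0.1087]
tool_rot: [-179.7, -0.1, 85.7]
force: [0.8, -0.9, 0.4]
grip_width: 0.0142
grasp_force: 0.0
```

```bash
python3 - <<'E'
from h import *
import cv2
np.set_printoptions(precision=4,suppress=True)
bp=np.array([.5158,-.0443]);a=np.radians(-4.4);ex=np.array([np.cos(a),np.sin(a)]);ey=np.array([-ex[1],ex[0]])
c=vision.read_camera("side")["image"][130:250,255:375,::-1];s=vision.read_camera("scene")["image"][170:290,240:400,::-1]
cv2.imwrite("pics/s3.png",np.hstack([cv2.resize(c,(400,400),interpolation=2),cv2.resize(s,(400,400),interpolation=2)]))
o=sensors.get_obs();d=o['tool_pos'][:2]-bp;print(d@ex,d@ey,o['tool_pos'],o['tool_rot'])
E
```

```text
-0.04707582377943457 -0.09910085737362528 [ 0.4613 -0.1395  0.1134] [179.6967   0.0894  85.6822]
```

View pics/s3.png

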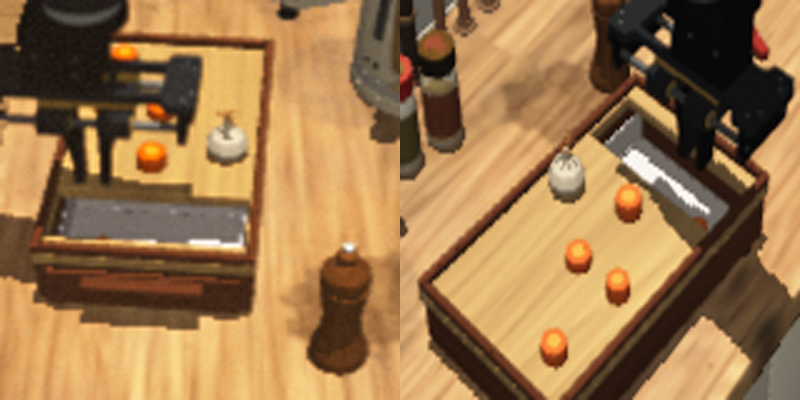

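Round 1 is in the drawer; the other four and the garlic have not moved. Next is the round near the garlic.

Request:
drive_tool:
  moves:
    - {"x": 45, "y": 21, "z": -5, "rx": 0, "ry": 0, "rz": 0, "fingers": 0.68}
    - {"x": 92, "y": 42, "z": -5, "rx": 0, "ry": 0, "rz": 0, "fingers": 0.68}
    - {"x": 92, "y": 42, "z": -5, "rx": 0, "ry": 0, "rz": 0, "fingers": 0.68}
    - {"x": 92, "y": 42, "z": 15, "rx": 0, "ry": 0, "rz": 0, "fingers": 0.68}
    - {"x": 92, "y": 42, "z": 33, "rx": 0, "ry": 0, "rz": 0, "fingers": 0.68}
    - {"x": 92, "y": 42, "z": 33, "rx": 0, "ry": 0, "rz": 0, "fingers": 0.68}
    - {"x": 83, "y": 42, "z": 33, "rx": 0, "ry": 0, "rz": 0, "fingers": 0.68}
    - {"x": 73, "y": 42, "z": 33, "rx": 0, "ry": 0, "rz": 0, "fingers": 0.68}
    - {"x": 63, "y": 42, "z": 33, "rx": 0, "ry": 0, "rz": 0, "fingers": 0.68}
    - {"x": 53, "y": 42, "z": 33, "rx": 0, "ry": 0, "rz": 0, "fingers": 0.68}
    - {"x": 43, "y": 42, "z": 33, "rx": 0, "ry": 0, "rz": 0, "fingers": 0.68}
    - {"x": 33, "y": 42, "z": 33, "rx": 0, "ry": 0, "rz": 0, "fingers": 0.68}
    - {"x": 23, "y": 42, "z": 33, "rx": 0, "ry": 0, "rz": 0, "fingers": 0.68}
    - {"x": 13, "y": 42, "z": 33, "rx": 0, "ry": 0, "rz": 0, "fingers": 0.68}
    - {"x": 0, "y": 42, "z": 33, "rx": 0, "ry": 0, "rz": 0, "fingers": 0.68}
    - {"x": 0, "y": 42, "z": 33, "rx": 0, "ry": 0, "rz": 0, "fingers": 0.68}
    - {"x": 0, "y": 42, "z": 0, "rx": 0, "ry": 0, "rz": 0, "fingers": 0.68}
    - {"x": 0, "y": 42, "z": 0, "rx": 0, "ry": 0, "rz": 0, "fingers": 0.68}

```text
time_s: 9.88
tool_pos: [0.5027, -0.1426, 0.1128]
tool_rot: [179.7, 0.1, 85.7]
force: [0.1, 0.1, 0.4]
grip_width: 0.0138
grasp_force: 0.0
```

Request:
drive_tool:
  moves:
    - {"x": 60, "y": -2, "z": -5, "rx": 0, "ry": 0, "rz": 0, "fingers": 0.68}
    - {"x": 120, "y": -2, "z": -5, "rx": 0, "ry": 0, "rz": 0, "fingers": 0.68}
    - {"x": 170, "y": -2, "z": -5, "rx": 0, "ry": 0, "rz": 0, "fingers": 0.68}
    - {"x": 170, "y": -2, "z": 15, "rx": 0, "ry": 0, "rz": 0, "fingers": 0.68}
    - {"x": 170, "y": -2, "z": 35, "rx": 0, "ry": 0, "rz": 0, "fingers": 0.68}
    - {"x": 170, "y": -2, "z": 35, "rx": 0, "ry": 0, "rz": 0, "fingers": 0.68}
    - {"x": 160, "y": -2, "z": 35, "rx": 0, "ry": 0, "rz": 0, "fingers": 0.68}
    - {"x": 147, "y": -2, "z": 35, "rx": 0, "ry": 0, "rz": 0, "fingers": 0.68}
    - {"x": 133, "y": -2, "z": 35, "rx": 0, "ry": 0, "rz": 0, "fingers": 0.68}
    - {"x": 119, "y": -2, "z": 35, "rx": 0, "ry": 0, "rz": 0, "fingers": 0.68}
    - {"x": 105, "y": -2, "z": 35, "rx": 0, "ry": 0, "rz": 0, "fingers": 0.68}
    - {"x": 91, "y": -2, "z": 35, "rx": 0, "ry": 0, "rz": 0, "fingers": 0.68}
    - {"x": 77, "y": -2, "z": 35, "rx": 0, "ry": 0, "rz": 0, "fingers": 0.68}
    - {"x": 63, "y": -2, "z": 35, "rx": 0, "ry": 0, "rz": 0, "fingers": 0.68}
    - {"x": 49, "y": -2, "z": 35, "rx": 0, "ry": 0, "rz": 0, "fingers": 0.68}
    - {"x": 35, "y": -2, "z": 35, "rx": 0, "ry": 0, "rz": 0, "fingers": 0.68}
    - {"x": 21, "y": -2, "z": 35, "rx": 0, "ry": 0, "rz": 0, "fingers": 0.68}
    - {"x": 8, "y": -2, "z": 35, "rx": 0, "ry": 0, "rz": 0, "fingers": 0.68}
    - {"x": 0, "y": -2, "z": 35, "rx": 0, "ry": 0, "rz": 0, "fingers": 0.68}
    - {"x": 0, "y": -2, "z": 0, "rx": 0, "ry": 0, "rz": 0, "fingers": 0.68}

```text
time_s: 12.38
tool_pos: [0.4964, -0.1428, 0.1085]
tool_rot: [-179.7, -0.1, 85.6]
force: [0.2, -0.3, 1.4]
grip_width: 0.0137
grasp_force: 0.0
```

```bash
python3 - <<'E'
from h import *
import cv2
np.set_printoptions(precision=4,suppress=True)
bp=np.array([.5158,-.0443]);a=np.radians(-4.4);ex=np.array([np.cos(a),np.sin(a)]);ey=np.array([-ex[1],ex[0]])
c=vision.read_camera("side")["image"][130:250,255:375,::-1];s=vision.read_camera("scene")["image"][170:290,240:400,::-1]
cv2.imwrite("pics/s4.png",np.hstack([cv2.resize(c,(400,400),interpolation=2),cv2.resize(s,(400,400),interpolation=2)]))
o=sensors.get_obs();d=o['tool_pos'][:2]-bp;print(d@ex,d@ey,o['tool_pos'],o['tool_rot'])
E
```

```text
-0.006935500403948146 -0.09956547131592385 [ 0.5012 -0.143   0.1137] [179.6721   0.084   85.6422]
```

View pics/s4.png

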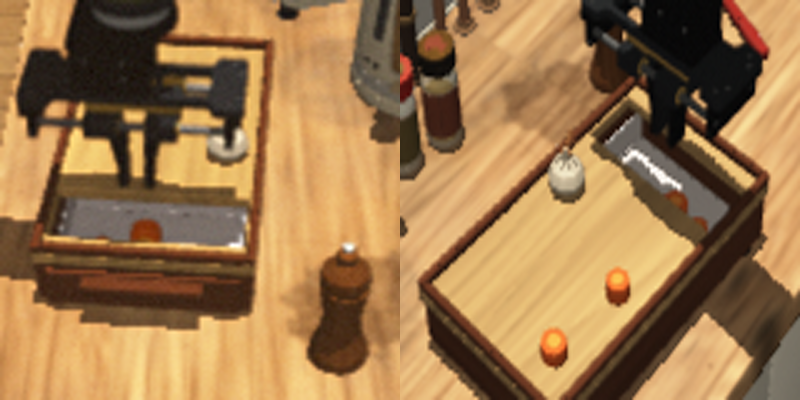

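Three rounds are in. The last two, at (617, 286) and (554, 347) in the right half, have not moved, and neither has the garlic.

Request:
drive_tool:
  moves:
    - {"x": 60, "y": -25, "z": -5, "rx": 0, "ry": 0, "rz": 0, "fingers": 0.68}
    - {"x": 115, "y": -53, "z": -5, "rx": 0, "ry": 0, "rz": 0, "fingers": 0.68}
    - {"x": 170, "y": -53, "z": -5, "rx": 0, "ry": 0, "rz": 0, "fingers": 0.68}
    - {"x": 170, "y": -53, "z": 15, "rx": 0, "ry": 0, "rz": 0, "fingers": 0.68}
    - {"x": 170, "y": -53, "z": 35, "rx": 0, "ry": 0, "rz": 0, "fingers": 0.68}
    - {"x": 170, "y": -53, "z": 35, "rx": 0, "ry": 0, "rz": 0, "fingers": 0.68}
    - {"x": 160, "y": -53, "z": 35, "rx": 0, "ry": 0, "rz": 0, "fingers": 0.68}
    - {"x": 147, "y": -53, "z": 35, "rx": 0, "ry": 0, "rz": 0, "fingers": 0.68}
    - {"x": 133, "y": -53, "z": 35, "rx": 0, "ry": 0, "rz": 0, "fingers": 0.68}
    - {"x": 119, "y": -53, "z": 35, "rx": 0, "ry": 0, "rz": 0, "fingers": 0.68}
    - {"x": 105, "y": -53, "z": 35, "rx": 0, "ry": 0, "rz": 0, "fingers": 0.68}
    - {"x": 91, "y": -53, "z": 35, "rx": 0, "ry": 0, "rz": 0, "fingers": 0.68}
    - {"x": 77, "y": -53, "z": 35, "rx": 0, "ry": 0, "rz": 0, "fingers": 0.68}
    - {"x": 63, "y": -53, "z": 35, "rx": 0, "ry": 0, "rz": 0, "fingers": 0.68}
    - {"x": 49, "y": -53, "z": 35, "rx": 0, "ry": 0, "rz": 0, "fingers": 0.68}
    - {"x": 35, "y": -53, "z": 35, "rx": 0, "ry": 0, "rz": 0, "fingers": 0.68}
    - {"x": 21, "y": -53, "z": 35, "rx": 0, "ry": 0, "rz": 0, "fingers": 0.68}
    - {"x": 8, "y": -53, "z": 35, "rx": 0, "ry": 0, "rz": 0, "fingers": 0.68}
    - {"x": 0, "y": -53, "z": 35, "rx": 0, "ry": 0, "rz": 0, "fingers": 0.68}
    - {"x": 0, "y": -53, "z": 0, "rx": 0, "ry": 0, "rz": 0, "fingers": 0.68}

```text
time_s: 14.98
tool_pos: [0.4436, -0.1385, 0.1087]
tool_rot: [-179.7, -0.1, 85.6]
force: [0.2, -0.6, 0.4]
grip_width: 0.0139
grasp_force: 0.0
```

```bash
python3 - <<'E'
from h import *
bp=np.array([.5158,-.0443]);a=np.radians(-4.4);ex=np.array([np.cos(a),np.sin(a)]);ey=np.array([-ex[1],ex[0]])
vision.read_camera("side");vision.read_camera("side")
s=vision.read_camera("scene")
import cv2
m=cv2.inRange(cv2.cvtColor(s["image"],cv2.COLOR_RGB2HSV),(4,150,120),(22,255,255));m[:, :240]=0;m[:,400:]=0;m[:170]=0;m[300:]=0
n,l,st,ce=cv2.connectedComponentsWithStats(m)
for i in range(1,n):
    if st[i,4]>25: d=plane(s,ce[i],.072)[0,:2]-bp; print(st[i],d@ex,d@ey)
o=sensors.get_obs();d=o['tool_pos'][:2]-bp;print(d@ex,d@ey,o['tool_pos'],o['tool_rot'])
E
```

```text
[248 179  13   8  76] 0.30189135359167746 -0.03660121060831401
[240 186   5   8  27] 0.30494115394339444 0.009814879638512079
[303 199  21  17  34] 0.0947980223939362 -0.07020380394690741
[248 215  54  39  71] 0.0953681127300669 0.07381698714496772
[301 245  57  49 103] -0.09568569369756579 0.07300225020736353
[296 268  11  12  96] -0.05267739987510253 0.12407713959692765
-0.06096871657498039 -0.09954683215445713 [ 0.44737384 -0.13887598  0.11209479] [1.79800551e+02 7.45720400e-02 8.56470276e+01]
```

Request:
drive_tool:
  moves:
    - {"x": 60, "y": 8, "z": -8, "rx": 0, "ry": 0, "rz": 0, "fingers": 0.68}
    - {"x": 120, "y": 8, "z": -8, "rx": 0, "ry": 0, "rz": 0, "fingers": 0.68}
    - {"x": 180, "y": 8, "z": -8, "rx": 0, "ry": 0, "rz": 0, "fingers": 0.68}
    - {"x": 235, "y": 8, "z": -8, "rx": 0, "ry": 0, "rz": 0, "fingers": 0.68}
    - {"x": 255, "y": 8, "z": -8, "rx": 0, "ry": 0, "rz": 0, "fingers": 0.68}
    - {"x": 255, "y": 8, "z": 10, "rx": 0, "ry": 0, "rz": 0, "fingers": 0.68}
    - {"x": 255, "y": 8, "z": 26, "rx": 0, "ry": 0, "rz": 0, "fingers": 0.68}
    - {"x": 255, "y": 8, "z": 27, "rx": 0, "ry": 0, "rz": 0, "fingers": 0.68}
    - {"x": 255, "y": 8, "z": 27, "rx": 0, "ry": 0, "rz": 0, "fingers": 0.68}

```text
time_s: 16.25
tool_pos: [0.4728, 0.1138, 0.0828]
tool_rot: [-179.9, 0.0, 85.5]
force: [0.7, 0.1, -0.5]
grip_width: 0.0138
grasp_force: 0.0
```

```bash
python3 - <<'E'
from h import *
import cv2
bp=np.array([.5158,-.0443]);a=np.radians(-4.4);ex=np.array([np.cos(a),np.sin(a)]);ey=np.array([-ex[1],ex[0]])
s=vision.read_camera("scene")["image"][200:310,240:350,::-1];c=vision.read_camera("side")["image"][130:250,255:375,::-1]
cv2.imwrite("pics/s5.png",np.hstack([cv2.resize(c,(400,400),interpolation=2),cv2.resize(s,(400,400),interpolation=2)]))
o=sensors.get_obs();d=o['tool_pos'][:2]-bp;print(d@ex,d@ey,o['tool_pos'],o['tool_rot'],o['force'])
E
```

```text
-0.05404057840628401 0.15565088595193807 [0.47386008 0.11503808 0.08393925] [ 1.79936745e+02 -2.79141853e-02  8.55857136e+01] [-0.41631889  0.25808314  0.09399175]
```

View pics/s5.png

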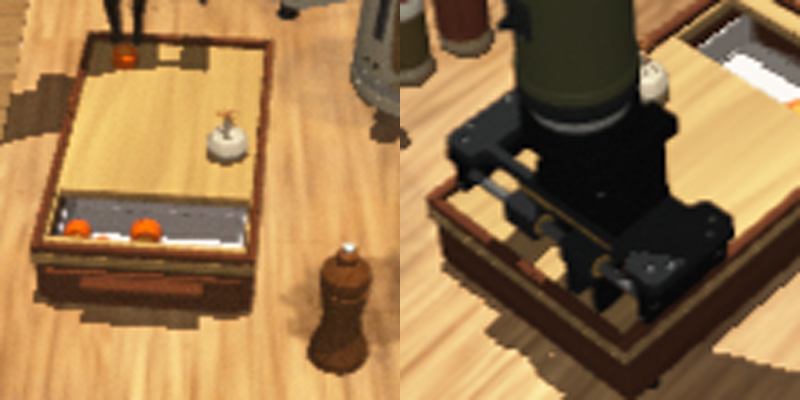

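The fingers stand behind the last round, at (125, 57) in the left half, and clear of the rim. Now I'll push slightly, lower once past the rim, and sweep.

Request:
drive_tool:
  moves:
    - {"x": -5, "y": 0, "z": 0, "rx": 0, "ry": 0, "rz": 0, "fingers": 0.68}
    - {"x": -10, "y": 0, "z": 0, "rx": 0, "ry": 0, "rz": 0, "fingers": 0.68}
    - {"x": -15, "y": 0, "z": 0, "rx": 0, "ry": 0, "rz": 0, "fingers": 0.68}
    - {"x": -17, "y": 0, "z": 4, "rx": 0, "ry": 0, "rz": 0, "fingers": 0.68}
    - {"x": -20, "y": 0, "z": 8, "rx": 0, "ry": 0, "rz": 0, "fingers": 0.68}
    - {"x": -28, "y": 0, "z": 8, "rx": 0, "ry": 0, "rz": 0, "fingers": 0.68}
    - {"x": -40, "y": 0, "z": 8, "rx": 0, "ry": 0, "rz": 0, "fingers": 0.68}
    - {"x": -54, "y": 0, "z": 8, "rx": 0, "ry": 0, "rz": 0, "fingers": 0.68}
    - {"x": -68, "y": 0, "z": 8, "rx": 0, "ry": 0, "rz": 0, "fingers": 0.68}
    - {"x": -82, "y": 0, "z": 8, "rx": 0, "ry": 0, "rz": 0, "fingers": 0.68}
    - {"x": -96, "y": 0, "z": 8, "rx": 0, "ry": 0, "rz": 0, "fingers": 0.68}
    - {"x": -110, "y": 0, "z": 8, "rx": 0, "ry": 0, "rz": 0, "fingers": 0.68}
    - {"x": -124, "y": 0, "z": 8, "rx": 0, "ry": 0, "rz": 0, "fingers": 0.68}
    - {"x": -138, "y": 0, "z": 8, "rx": 0, "ry": 0, "rz": 0, "fingers": 0.68}

```text
time_s: 18.1
tool_pos: [0.4627, -0.0233, 0.0755]
tool_rot: [180.0, 0.0, 85.7]
force: [-1.1, 0.4, 1.1]
grip_width: 0.014
grasp_force: 0.1
```

Request:
drive_tool:
  moves:
    - {"x": -12, "y": 0, "z": 0, "rx": 0, "ry": 0, "rz": 0, "fingers": 0.68}
    - {"x": -26, "y": 0, "z": 0, "rx": 0, "ry": 0, "rz": 0, "fingers": 0.68}
    - {"x": -40, "y": 0, "z": 0, "rx": 0, "ry": 0, "rz": 0, "fingers": 0.68}
    - {"x": -54, "y": 0, "z": 0, "rx": 0, "ry": 0, "rz": 0, "fingers": 0.68}
    - {"x": -68, "y": 0, "z": 0, "rx": 0, "ry": 0, "rz": 0, "fingers": 0.68}
    - {"x": -82, "y": 0, "z": 0, "rx": 0, "ry": 0, "rz": 0, "fingers": 0.68}
    - {"x": -96, "y": 0, "z": 0, "rx": 0, "ry": 0, "rz": 0, "fingers": 0.68}
    - {"x": -110, "y": 0, "z": 0, "rx": 0, "ry": 0, "rz": 0, "fingers": 0.68}
    - {"x": -117, "y": 0, "z": 0, "rx": 0, "ry": 0, "rz": 0, "fingers": 0.68}
    - {"x": -117, "y": 0, "z": 0, "rx": 0, "ry": 0, "rz": 0, "fingers": 0.68}
    - {"x": -117, "y": 0, "z": -50, "rx": 0, "ry": 0, "rz": 0, "fingers": 0.68}
    - {"x": -117, "y": 0, "z": -110, "rx": 0, "ry": 0, "rz": 0, "fingers": 0.68}
    - {"x": -117, "y": 0, "z": -160, "rx": 0, "ry": 0, "rz": 0, "fingers": 0.68}
    - {"x": -177, "y": 0, "z": -170, "rx": 0, "ry": 0, "rz": 0, "fingers": 0.68}
    - {"x": -217, "y": 0, "z": -170, "rx": 0, "ry": 0, "rz": 0, "fingers": 0.68}
    - {"x": -217, "y": 0, "z": -170, "rx": 0, "ry": 0, "rz": 0, "fingers": 0.68}
    - {"x": -217, "y": 0, "z": -170, "rx": 0, "ry": 0, "rz": 0, "fingers": 0.68}

```text
time_s: 20.23
tool_pos: [0.4466, -0.2372, 0.2453]
tool_rot: [-180.0, -0.1, 85.7]
force: [0.6, 0.5, -0.3]
grip_width: 0.014
grasp_force: 0.0
```

```bash
python3 - <<'E'
from h import *
import cv2
w=vision.read_camera("wrist")["image"][0:240,160:480,::-1];s=vision.read_camera("scene")["image"][165:310,240:405,::-1]
cv2.imwrite("pics/s6.png",np.hstack([cv2.resize(w,(430,322)),cv2.resize(s,(367,322),interpolation=2)]))
o=sensors.get_obs();print(o['tool_pos'],o['force'],o['time_s'])
E
```

```text
[ 0.44682037 -0.2368552   0.24546215] [-0.75714006  0.73553506 -0.08443003] 20.325
```

View pics/s6.png

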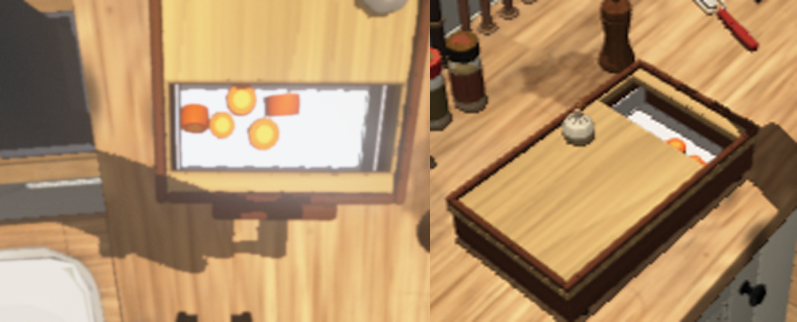

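All five rounds lie in the shut drawer, seen through the slot at (195, 118), (222, 125), (240, 98), (282, 104) and (263, 133). The garlic and mill stand as before, and the arm is clear.

```bash
python3 -c "
from cell import workorder
print(workorder.sign_off())"
```

```text
the job is handed in; nothing more can be done
None
```

The drawer was pushed home first, then all five carrot rounds were swept through the slot into it; the garlic, mill, mug and peeler were left alone, and the job was handed in at about 20 s.

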